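# Empty the rinsing shaker

## Task

The clear rinsing jar in the tilting stand still holds two rock specimens that are too big for the holes of its cap. Unscrew the perforated cap (a quarter turn anticlockwise) and set it down flat, right side up, on the worktop beside the stand without dropping it; only then tip the jar over with its crank so that both rocks fall out of the wide mouth into the stand's tray.

Things in the scene. Friction and masses are not known exactly. Their poses are not given: they have to be found in the camera images.
- stand: Grey stand fixed to the worktop: tray 108 (x) x 260 (y) x 35 mm high, from y=+40 to -220, and two cheeks 149 high at x=-50, +50 that carry a clear jar. Origin on the worktop under the jar's axis, z up. Jar 75 diameter, 69 mouth, z 85 to 185; hinge along x at z=135; tips only to -y, up to 2.65 rad, stays where left. Worktop free from y=+40 to +230, x -100 to +60.
- crank (a point): Middle of the jar's crank grip, where to pinch it from above: a white round bar 12 mm thick, 54 long, parallel to the stand's x, 60 from the hinge axis, at stand (-88,+58,150) mm with the jar upright. It swings up, over the top (y=0, z=195) and down to (-88,-58,149) as the jar tips; moving it takes 2 to 5 N, or to 20 N in a firm pinch, in which it turns. Rocks slide out at 100 to 145 degrees.
- cap: Perforated steel cap on the jar, loose, 60 g, 95 mm wide, lid 22 high; black grip bar on top: 60 long (cap x), 12 thick (cap y), 22 to 43 mm above its underside. Origin: centre of underside, z up, at z=167 on the jar. Bayonet: lifts off only after 50 to 120 degrees (aim for 80) anticlockwise from above, clear of the jar after 25 mm; turns easily. Bar at first within 5 deg of stand x.
- rock_a: Larger rock in the jar, pale grey, 38x32x27 mm, 56 g. Origin: centre of its underside as it first lies in the jar.
- rock_b: Smaller rock in the jar, red-brown, 39x25x22 mm, 34 g. Origin: centre of its underside as it first lies in the jar.
Mind the look-alikes: they are no part of the job. What is shaped like the cap but blue is not meant.

How it is judged:
By the outcome, as a careful person would: the job done as asked, in the order asked, and still so for the second after the job is handed in, with the robot touching nothing.
It also fails if it takes over 61 s, if anything falls off the work surface, if the arm or the gripper's body presses on something with over 40 N, if the wrist force passes 120 N, or if a joint passes its speed limit or range.

## Robot

A 6-joint arm with a two-finger parallel gripper is mounted at the origin on a cart in front of the work surface, level with it; the furniture and walls round the work are solid. World frame = base frame: x ahead of the robot, y to its left, z up, the work surface at z = 0. Lengths are in m, angles in rad, forces in N, time in s.
With the tool pointing down it reaches from about 0.35 to 0.85 m from the base axis. Payload 8.1 kg.
Tool frame: the origin (TCP) lies at the centre of the arm's flange, where the gripper is bolted on; the fingertips stand 173 mm ahead of it and the grasp point (between the pads) lies 155 mm ahead of it; z points along the fingers, y is the line along which they close (so a half turn about z gives the same grasp; the last joint's range is limited). The gripper opens to 85 mm and grips with 20 to 120 N. Pads are 22 mm wide; open, the fingers measure 114 mm over their backs; the gripper's body (76 mm by 85 mm) begins 54 mm behind the grasp point. The pads swing forward as they close: fully open they stand 13 mm farther back than shut.
Start: joints at [1.098, 0.13, 1.488, -0, 1.523, -0.085], TCP at [0.227, 0.555, 0.405] pointing down, gripper open.
Joint ranges: [-2.96, 2.96], [-0.89, 2.26], [0.02, 2.5], [-1.34, 4.48], [0, 2.73], [-2.66, 2.66]. Speed limits (rad/s): [2.39, 2.39, 2.79, 3.14, 3.14, 3.14].

## Interface

Orientations are given as [roll, pitch, yaw] about the fixed x, y, z axes, in that order (R = Rz(yaw) Ry(pitch) Rx(roll)).
In Python, from workcell import robot gives the robot as it stands.
- The arm moves only by the tool servo_tool, never from a script. Its argument "increments" is a list of rows, each an object of numbers: "x", "y", "z": the shift along the tool's x, y, z normalised to -1 to 1, where 1 is 150 mm; "wx", "wy", "wz": the turn, a rotation vector about the tool's x, y, z normalised to -1 to 1, where 1 is 2 pi rad. A call has 1 to 8 rows; each row is the pose to reach, as a shift and turn from the pose commanded when the call began, along the tool's axes at that moment, turning the shorter way round; what a row does not reach only later rows make up. A row lasts 1/8 s, in which the tool goes at most 62.5 mm and 10.7 degrees, less where a joint would pass 70% of its speed; a pose out of reach is approached as far as the arm can. A call with a number of a shift or a turn outside -1 to 1 is refused whole. A call with a gripper value outside its range is refused whole. "jaw" is the opening, from 0 (shut) to 1 (fully open), set as the call begins (left out, the last holds). The fingers move at their own pace and stop on an object; "squeeze" is the grip in N (left out, the last holds). Time passes only in rows, so rows that repeat a pose let the fingers close. It gives the time, the measured TCP pose, the force, the opening and the grip force at its end, in the units of the state.
- robot.get_obs(): the state, without advancing time (a new reading comes with each control period).
- robot.capture(name): name is "scene" or "top"; returns the picture (420x560x3 uint8, red, green, blue); there is no depth.
- robot.get_calibration(name): a dict with "camera_matrix" (3x3 intrinsics, pixels), "k1" (the pictures are not rectified: a ray, as slopes to the right and down, at radius r is drawn at 1 + k1 r^2 times it, then the intrinsics apply), "pose" (4x4, takes a point from camera to world coordinates). Camera axes: x right, y up, looking along -z (the intrinsics and any distortion apply to the point x, -y, -z); pixel columns grow to the right and rows downward; lengths in m; the calibration is good to about 2 mm. A picture is of the moment at which its call begins. get_calibration takes no time and is no camera call.
- robot.hand_in(): hands the job in; it is judged then, once.
The state is a dict: "t": time; "joint_positions": joint angles; "qd": joint speeds; "joint_efforts": joint torques, N m; "position": TCP position; "ee_rot": TCP orientation; "force": force on the tool from outside, world axes, zero at the start; "moment": the same for the moment, N m; "opening": finger opening in m; "gripper_force": force on a finger pad.
Only numpy, scipy, OpenCV 4.12 (cv2) and the standard library are available. Lean on these libraries where they do the work, as an engineer would, in place of code of your own. Each camera call takes 0.05 s, during which the arm holds its last target. There are 200 camera calls.

## Working session

There is one attempt and no reset: what is moved stays moved. The work goes in short steps, Python scripts to look and compute and a tool call to move; the robot and the scene stay as the last step left them, time stands still between calls to the robot, and variables do not carry over. Pictures are saved under pics/ and viewed, at most 10 in all, crops included, and the job is handed in when it is done.

Besides the shell and the picture viewer there is one more tool, called as name([rows], argument=value, ...), one row to a line, values as JSON. servo_tool: Moves the arm, as the interface text tells. Its arguments: {"type":"object","properties":{"increments":{"type":"array"},"jaw":{"type":"number"},"squeeze":{"type":"number"}},"required":["increments"]}

```bash
mkdir -p pics; ls; python3 - <<'E'
from workcell import robot
import cv2
for n in("scene","top"):
    im=robot.capture(n); cv2.imwrite(f"pics/{n}0.png",im[:,:,::-1])
    c=robot.get_calibration(n); print(n,c)
print(robot.get_obs())
E
```

```text
pics
scene {'camera_matrix': array([[544.20709954,   0.        , 282.61199439],
       [  0.        , 544.20709954, 210.8629803 ],
       [  0.        ,   0.        ,   1.        ]]), 'k1': 0.032914245121248735, 'pose': array([[-0.44583121,  0.54322035, -0.71143952, -0.21829147],
       [-0.89509744, -0.27581743,  0.35032175,  0.527236  ],
       [-0.00592552,  0.79299206,  0.60920316,  0.71629779],
       [ 0.        ,  0.        ,  0.        ,  1.        ]])}
top {'camera_matrix': array([[427.41699289,   0.        , 278.56845625],
       [  0.        , 427.41699289, 207.04554862],
       [  0.        ,   0.        ,   1.        ]]), 'k1': 0.005317828720793784, 'pose': array([[-0.01933478,  0.99478793, -0.10011559,  0.38086181],
       [-0.99956158, -0.02147856, -0.0203796 ,  0.17358039],
       [-0.02242372,  0.09967766,  0.99476708,  0.97185294],
       [ 0.        ,  0.        ,  0.        ,  1.        ]])}
{'t': 0.1, 'joint_positions': array([ 1.09758922e+00,  1.31077871e-01,  1.48921565e+00, -4.56797373e-05,
        1.52301245e+00, -8.53785705e-02]), 'qd': array([ 0.0005961 , -0.00168946, -0.00170835,  0.00103032,  0.00071073,
       -0.00150317]), 'joint_efforts': array([ 1.06674954e-03, -5.70949066e+01, -5.01941836e+01, -1.60565246e-04,
        7.84680858e-03,  2.24159481e-05]), 'position': array([0.22678123, 0.55525072, 0.40372887]), 'ee_rot': array([-3.13988169e+00, -1.00644897e-04,  2.75376626e+00]), 'force': array([ 0.21857402, -0.79231513,  0.33083546]), 'moment': array([ 0.02288201,  0.0179988 , -0.01100278]), 'gripper_force': 0.0, 'opening': 0.08512119364109737}
```

View pics/scene0.png

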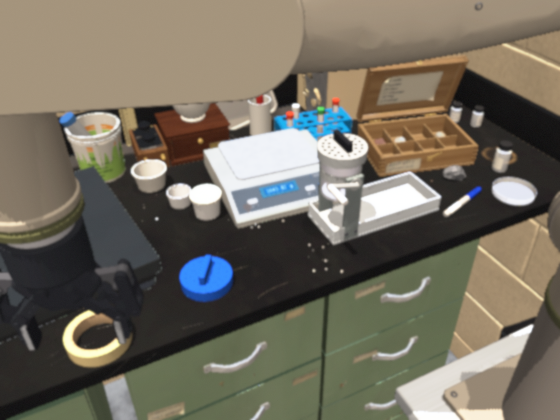

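View pics/top0.png

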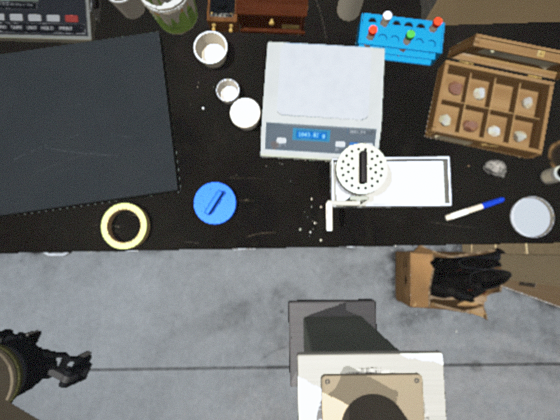

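The top view shows the stand's tray at (330–452, 155–210), the steel cap at about (361,169) and the crank at about (330,215). Only the blue cap at (215,203) could be taken for the steel cap, and it is the decoy. Next is an enlarged crop from both views.

```bash
python3 - <<'E'
import cv2,numpy as np
a=cv2.imread("pics/top0.png")[135:240,315:465]; b=cv2.imread("pics/scene0.png")[115:245,300:450]
a=cv2.resize(a,None,fx=4,fy=4,interpolation=cv2.INTER_CUBIC)
b=cv2.resize(b,None,fx=4,fy=4,interpolation=cv2.INTER_CUBIC)
cv2.imwrite("pics/ca.png",a);cv2.imwrite("pics/cb.png",b)
E
```

```text
(no output)
```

View pics/ca.png

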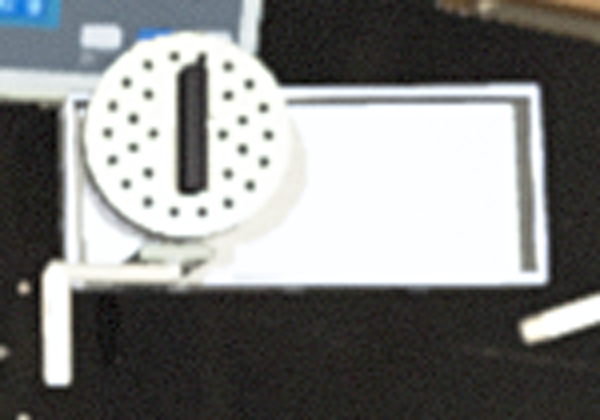

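View pics/cb.png

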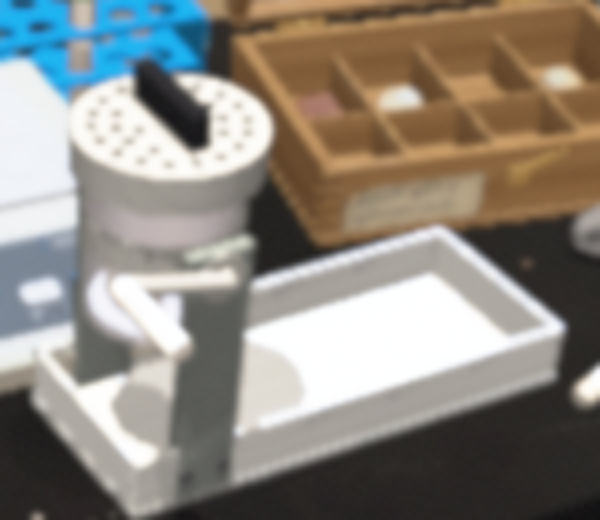

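```bash
cat > h.py <<'E'
import numpy as np
from workcell import robot
from scipy.optimize import least_squares
C={n:robot.get_calibration(n) for n in("scene","top")}
OFF={"top":(315,135),"scene":(300,115)}
def proj(n,P):
    c=C[n];T=np.linalg.inv(c["pose"]);p=np.atleast_2d(P)@T[:3,:3].T+T[:3,3]
    s=np.c_[p[:,0]/-p[:,2],-p[:,1]/-p[:,2]];s=s*(1+c["k1"]*(s**2).sum(1,keepdims=True))
    K=c["camera_matrix"];return s*[K[0,0],K[1,1]]+[K[0,2],K[1,2]]
def full(n,uv,f=4): return np.atleast_2d(uv)/f+OFF[n]
def tri(a,b):
    r=least_squares(lambda P:np.r_[(proj("top",P)-a).ravel(),(proj("scene",P)-b).ravel()],[.5,0,.1])
    return r.x,np.abs(r.fun).max()
def stand2w(s,P):
    c,q=np.cos(s[2]),np.sin(s[2]);P=np.atleast_2d(P)
    return np.c_[s[0]+c*P[:,0]-q*P[:,1],s[1]+q*P[:,0]+c*P[:,1],P[:,2]]
E
python3 - <<'E'
from h import *
t=lambda u,v:full("top",(u,v)); s=lambda u,v:full("scene",(u,v))
L={"lid":(t(186,136),s(171,128)),"crankcorner":(t(57,268),s(118,290)),"crankend":(t(57,378),s(178,346)),
"barnear":(t(193,190),s(203,110)),"barfar":(t(194,66),s(143,64))}
for k,(a,b) in L.items():
    p,e=tri(a,b);print(k,p.round(4),e.round(2))
Q=np.array([(-54,-220,35),(54,-220,35),(-54,40,35),(54,40,35)])/1e3
A=full("top",[(547,283),(541,86),(66,285),(64,98)]);B=full("scene",[(563,327),(437,229),(140,462),(35,350)])
f=lambda x:np.r_[(proj("top",stand2w(x,Q))-A).ravel(),(proj("scene",stand2w(x,Q))-B).ravel()]
r=least_squares(f,[.45,0,0],loss="soft_l1");print(r.x,f(r.x).round(1))
for P in[(0,0,.189),(-.088,.058,.15),(0,0,.21)]:print(stand2w(r.x,P))
# blue cap & free area
print(proj("top",stand2w(r.x,np.array([(-.1,.04,0),(-.1,.23,0),(.06,.23,0),(.06,.04,0),(-.02,.14,0)]))))
E
```

```text
lid [0.5272 0.0337 0.1857] 0.42
crankcorner [0.4717 0.092  0.1459] 0.0
crankend [0.418  0.0938 0.1502] 0.16
barnear [0.498  0.0362 0.2114] 0.31
barfar [0.5559 0.0326 0.2053] 0.21
[ 0.52590851  0.034203   -0.00733782] [ 0.1 -0.2 -1.   0.4  0.9  1.   0.2 -0.6  0.2 -0.2  0.6 -0.9 -0.6  1.
 -0.4 -0.5]
[[0.52590851 0.034203   0.189     ]]
[[0.43833647 0.09284716 0.15      ]]
[[0.52590851 0.034203   0.21      ]]
[[331.27531173 228.93963407]
 [247.64244853 230.03132122]
 [247.31142435 160.87958715]
 [329.58915588 159.52048034]
 [286.68113134 194.5953028 ]]
```

```bash
cat >> h.py <<'E'
from scipy.spatial.transform import Rotation as R
def inc(x,y,z,yaw,obs=None):
    o=obs or robot.get_obs();R0=R.from_euler("xyz",o["ee_rot"])
    R1=R.from_euler("xyz",[np.pi,0,yaw])
    d=R0.inv().apply(np.array([x,y,z])-o["position"])/.15
    w=(R0.inv()*R1).as_rotvec()/(2*np.pi)
    print("t",round(o["t"],2),"pos",o["position"].round(4),"rpy",o["ee_rot"].round(4),"F",o["force"].round(1),"op",round(o["opening"],4),"gf",round(o["gripper_force"],1))
    print("inc xyz",d.round(4),"w",w.round(4))
E
python3 -c "
from h import *
inc(.527,.034,.45,-.06)"
```

```text
t 0.1 pos [0.2268 0.5553 0.4037] rpy [-3.1399e+00 -1.0000e-04  2.7538e+00] F [ 0.2 -0.8  0.3] op 0.0851 gf 0.0
inc xyz [-3.167  -2.4605 -0.3046] w [-1.000e-04  4.000e-04  4.478e-01]
```

servo_tool([
  {"x": -0.25, "y": -0.2, "z": -0.3, "wz": 0.03},
  {"x": -0.5, "y": -0.4, "z": -0.3, "wz": 0.06},
  {"x": -0.75, "y": -0.6, "z": -0.3, "wz": 0.09},
  {"x": -1, "y": -0.78, "z": -0.3, "wz": 0.118},
  {"x": -1, "y": -0.78, "z": -0.3, "wz": 0.147},
  {"x": -1, "y": -0.78, "z": -0.3, "wz": 0.176},
  {"x": -1, "y": -0.78, "z": -0.3, "wz": 0.205},
  {"x": -1, "y": -0.78, "z": -0.3, "wz": 0.234},
], jaw=0.6)

```text
validation failed for argument at $.in...
```

servo_tool([
  {"x": -0.25, "y": -0.2, "z": -0.3, "wx": 0.0, "wy": 0.0, "wz": 0.03},
  {"x": -0.5, "y": -0.4, "z": -0.3, "wx": 0.0, "wy": 0.0, "wz": 0.06},
  {"x": -0.75, "y": -0.6, "z": -0.3, "wx": 0.0, "wy": 0.0, "wz": 0.09},
  {"x": -0.99, "y": -0.78, "z": -0.3, "wx": 0.0, "wy": 0.0, "wz": 0.118},
  {"x": -0.99, "y": -0.78, "z": -0.3, "wx": 0.0, "wy": 0.0, "wz": 0.147},
  {"x": -0.99, "y": -0.78, "z": -0.3, "wx": 0.0, "wy": 0.0, "wz": 0.176},
  {"x": -0.99, "y": -0.78, "z": -0.3, "wx": 0.0, "wy": 0.0, "wz": 0.205},
  {"x": -0.99, "y": -0.78, "z": -0.3, "wx": 0.0, "wy": 0.0, "wz": 0.234},
], jaw=0.6)

```text
t: 1.1
position: [0.32, 0.3908, 0.4492]
ee_rot: [-3.141, 0.001, 1.277]
force: [-1.1, 0.5, -0.9]
opening: 0.0513
gripper_force: 0.0
```

```bash
python3 -c "
from h import *
inc(.527,.034,.45,-.06)"
```

```text
t 1.1 pos [0.32   0.3908 0.4492] rpy [-3.1411e+00  8.0000e-04  1.2774e+00] F [-1.1  0.5 -0.9] op 0.0513 gf 0.0
inc xyz [-1.8783  2.0088 -0.0047] w [0.000e+00 2.000e-04 2.129e-01]
```

servo_tool([
  {"x": -0.25, "y": 0.25, "z": 0.0, "wx": 0.0, "wy": 0.0, "wz": 0.029},
  {"x": -0.5, "y": 0.5, "z": 0.0, "wx": 0.0, "wy": 0.0, "wz": 0.058},
  {"x": -0.75, "y": 0.75, "z": 0.0, "wx": 0.0, "wy": 0.0, "wz": 0.087},
  {"x": -0.94, "y": 0.99, "z": 0.0, "wx": 0.0, "wy": 0.0, "wz": 0.116},
  {"x": -0.94, "y": 0.99, "z": 0.0, "wx": 0.0, "wy": 0.0, "wz": 0.145},
  {"x": -0.94, "y": 0.99, "z": 0.0, "wx": 0.0, "wy": 0.0, "wz": 0.174},
  {"x": -0.94, "y": 0.99, "z": 0.0, "wx": 0.0, "wy": 0.0, "wz": 0.203},
  {"x": -0.94, "y": 0.99, "z": 0.0, "wx": 0.0, "wy": 0.0, "wz": 0.213},
])

```text
t: 2.1
position: [0.4225, 0.2136, 0.4492]
ee_rot: [3.141, 0.001, -0.059]
force: [0.3, -1.0, 0.7]
opening: 0.0512
gripper_force: 0.0
```

```bash
python3 -c "
from h import *
inc(.527,.034,.45,-.06)"
```

```text
t 2.1 pos [0.4225 0.2136 0.4492] rpy [ 3.1413e+00  8.0000e-04 -5.8900e-02] F [ 0.3 -1.   0.7] op 0.0512 gf 0.0
inc xyz [ 0.766   1.1541 -0.0053] w [0.0001 0.0001 0.0002]
```

servo_tool([
  {"x": 0.25, "y": 0.33, "z": 0.0, "wx": 0.0, "wy": 0.0, "wz": 0.0},
  {"x": 0.5, "y": 0.66, "z": 0.0, "wx": 0.0, "wy": 0.0, "wz": 0.0},
  {"x": 0.766, "y": 0.99, "z": 0.0, "wx": 0.0, "wy": 0.0, "wz": 0.0},
  {"x": 0.766, "y": 0.99, "z": 0.0, "wx": 0.0, "wy": 0.0, "wz": 0.0},
])

```text
t: 2.6
position: [0.5306, 0.0556, 0.4486]
ee_rot: [3.141, 0.001, -0.06]
force: [-0.7, 0.8, -0.4]
opening: 0.0512
gripper_force: 0.0
```

```bash
python3 -c "
from h import *
inc(.527,.034,.366,-.06)"
```

```text
t 2.6 pos [0.5306 0.0556 0.4486] rpy [ 3.1405e+00  1.4000e-03 -5.9800e-02] F [-0.7  0.8 -0.4] op 0.0512 gf 0.0
inc xyz [-0.0145  0.1445  0.5507] w [0.0002 0.0002 0.    ]
```

servo_tool([
  {"x": 0.0, "y": 0.16, "z": 0.0, "wx": 0.0, "wy": 0.0, "wz": 0.0},
  {"x": 0.0, "y": 0.16, "z": 0.2, "wx": 0.0, "wy": 0.0, "wz": 0.0},
  {"x": 0.0, "y": 0.16, "z": 0.3, "wx": 0.0, "wy": 0.0, "wz": 0.0},
  {"x": 0.0, "y": 0.16, "z": 0.3, "wx": 0.0, "wy": 0.0, "wz": 0.0},
])

```text
t: 3.1
position: [0.5272, 0.0358, 0.403]
ee_rot: [-3.142, 0.003, -0.054]
force: [-0.2, -0.2, -0.7]
opening: 0.0512
gripper_force: 0.0
```

```bash
python3 -c "
from h import *
inc(.527,.034,.366,-.06)
import cv2
cv2.imwrite('pics/s1.png',cv2.resize(robot.capture('scene')[90:220,270:420,::-1],None,fx=4,fy=4,interpolation=2))"
```

```text
t 3.1 pos [0.5272 0.0358 0.403 ] rpy [-3.1415  0.0035 -0.054 ] F [-0.2 -0.2 -0.7] op 0.0512 gf 0.0
inc xyz [0.0004 0.012  0.2469] w [-0.      0.0006  0.0009]
```

View pics/s1.png

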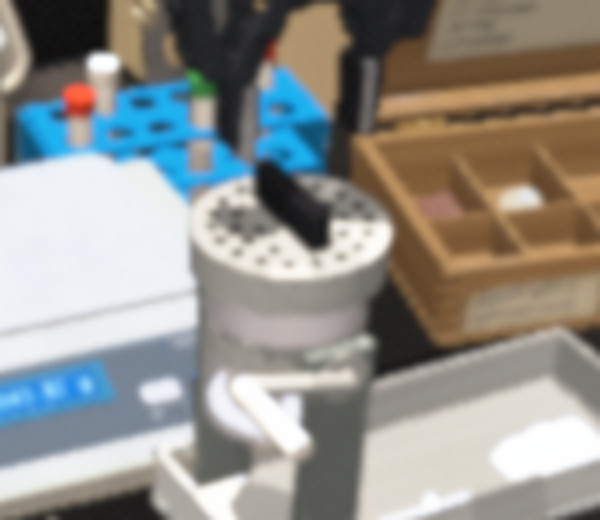

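The open fingers, at crop (240,120) and (360,100), straddle the bar at (290,205). I'll descend and close.

servo_tool([
  {"x": 0.0, "y": 0.01, "z": 0.12, "wx": 0.0, "wy": 0.0, "wz": 0.0},
  {"x": 0.0, "y": 0.01, "z": 0.2, "wx": 0.0, "wy": 0.0, "wz": 0.0},
  {"x": 0.0, "y": 0.01, "z": 0.245, "wx": 0.0, "wy": 0.0, "wz": 0.0},
  {"x": 0.0, "y": 0.01, "z": 0.245, "wx": 0.0, "wy": 0.0, "wz": 0.0},
])

```text
t: 3.65
position: [0.5275, 0.0337, 0.3671]
ee_rot: [3.142, 0.002, -0.055]
force: [-0.0, 0.2, 1.1]
opening: 0.0514
gripper_force: 0.0
```

servo_tool([
  {"x": 0.0, "y": 0.0, "z": 0.0, "wx": 0.0, "wy": 0.0, "wz": 0.0},
  {"x": 0.0, "y": 0.0, "z": 0.0, "wx": 0.0, "wy": 0.0, "wz": 0.0},
  {"x": 0.0, "y": 0.0, "z": 0.0, "wx": 0.0, "wy": 0.0, "wz": 0.0},
  {"x": 0.0, "y": 0.0, "z": 0.0, "wx": 0.0, "wy": 0.0, "wz": 0.0},
  {"x": 0.0, "y": 0.0, "z": 0.0, "wx": 0.0, "wy": 0.0, "wz": 0.0},
  {"x": 0.0, "y": 0.0, "z": 0.0, "wx": 0.0, "wy": 0.0, "wz": 0.0},
], jaw=0.0, squeeze=40)

```text
t: 4.4
position: [0.528, 0.0337, 0.3687]
ee_rot: [-3.141, -0.001, -0.055]
force: [-1.0, 1.5, 5.4]
opening: 0.0111
gripper_force: 41.2
```

servo_tool([
  {"x": 0.0, "y": 0.0, "z": -0.01, "wx": 0.0, "wy": 0.0, "wz": -0.028},
  {"x": 0.0, "y": 0.0, "z": -0.01, "wx": 0.0, "wy": 0.0, "wz": -0.056},
  {"x": 0.0, "y": 0.0, "z": -0.01, "wx": 0.0, "wy": 0.0, "wz": -0.084},
  {"x": 0.0, "y": 0.0, "z": -0.01, "wx": 0.0, "wy": 0.0, "wz": -0.112},
  {"x": 0.0, "y": 0.0, "z": -0.01, "wx": 0.0, "wy": 0.0, "wz": -0.14},
  {"x": 0.0, "y": 0.0, "z": -0.01, "wx": 0.0, "wy": 0.0, "wz": -0.168},
  {"x": 0.0, "y": 0.0, "z": -0.01, "wx": 0.0, "wy": 0.0, "wz": -0.196},
  {"x": 0.0, "y": 0.0, "z": -0.01, "wx": 0.0, "wy": 0.0, "wz": -0.223},
])

```text
t: 5.4
position: [0.5278, 0.034, 0.369]
ee_rot: [-3.141, -0.001, 1.352]
force: [3.2, 3.0, -0.7]
opening: 0.0108
gripper_force: 40.4
```

servo_tool([
  {"x": 0.0, "y": 0.0, "z": -0.03, "wx": 0.0, "wy": 0.0, "wz": 0.0},
  {"x": 0.0, "y": 0.0, "z": -0.07, "wx": 0.0, "wy": 0.0, "wz": 0.0},
  {"x": 0.0, "y": 0.0, "z": -0.07, "wx": 0.0, "wy": 0.0, "wz": 0.0},
])

```text
t: 5.78
position: [0.5279, 0.0336, 0.3808]
ee_rot: [3.141, -0.0, 1.344]
force: [-0.1, 1.4, -0.6]
opening: 0.0105
gripper_force: 40.5
```

servo_tool([
  {"x": 0.0, "y": 0.0, "z": -0.15, "wx": 0.0, "wy": 0.0, "wz": 0.0},
  {"x": 0.0, "y": 0.0, "z": -0.3, "wx": 0.0, "wy": 0.0, "wz": 0.0},
  {"x": 0.0, "y": 0.0, "z": -0.4, "wx": 0.0, "wy": 0.0, "wz": 0.0},
  {"x": 0.0, "y": 0.0, "z": -0.4, "wx": 0.0, "wy": 0.0, "wz": 0.0},
])

```text
t: 6.28
position: [0.5281, 0.0335, 0.4413]
ee_rot: [3.139, -0.0, 1.346]
force: [0.5, 0.2, -0.7]
opening: 0.0112
gripper_force: 40.4
```

```bash
python3 -c "
from h import *
inc(.505,.19,.44,1.344)
import cv2
cv2.imwrite('pics/s2.png',cv2.resize(robot.capture('scene')[60:250,220:450,::-1],None,fx=3,fy=3,interpolation=2))"
```

```text
t 6.28 pos [0.5281 0.0335 0.4413] rpy [ 3.1390e+00 -2.0000e-04  1.3456e+00] F [ 0.5  0.2 -0.7] op 0.0112 gf 40.4
inc xyz [ 0.9826 -0.3828  0.0081] w [ 0.0004 -0.      0.0003]
```

View pics/s2.png

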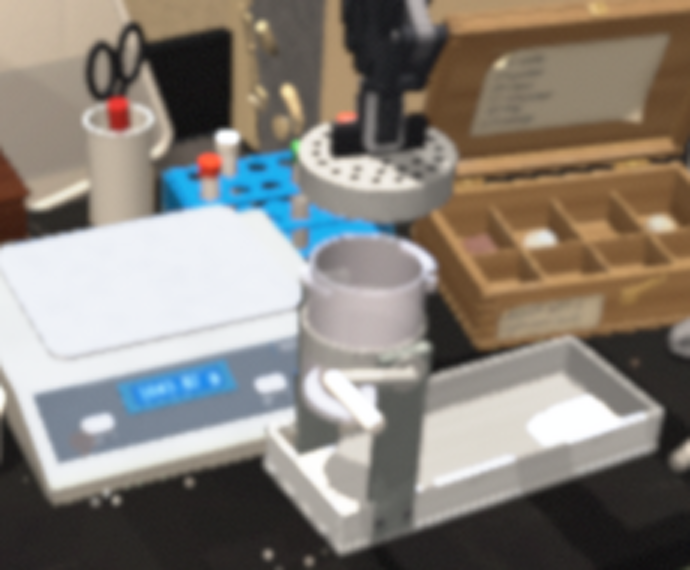

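The cap is off, hanging at (375,170), and the jar stands open and upright. I'll move the cap to the free area and lower it.

servo_tool([
  {"x": 0.25, "y": -0.1, "z": 0.0, "wx": 0.0, "wy": 0.0, "wz": 0.0},
  {"x": 0.5, "y": -0.2, "z": 0.0, "wx": 0.0, "wy": 0.0, "wz": 0.0},
  {"x": 0.75, "y": -0.3, "z": 0.0, "wx": 0.0, "wy": 0.0, "wz": 0.0},
  {"x": 0.98, "y": -0.38, "z": 0.0, "wx": 0.0, "wy": 0.0, "wz": 0.0},
  {"x": 0.98, "y": -0.38, "z": 0.25, "wx": 0.0, "wy": 0.0, "wz": 0.0},
  {"x": 0.98, "y": -0.38, "z": 0.5, "wx": 0.0, "wy": 0.0, "wz": 0.0},
  {"x": 0.98, "y": -0.38, "z": 0.75, "wx": 0.0, "wy": 0.0, "wz": 0.0},
  {"x": 0.98, "y": -0.38, "z": 0.95, "wx": 0.0, "wy": 0.0, "wz": 0.0},
])

```text
t: 7.32
position: [0.5038, 0.1894, 0.2941]
ee_rot: [-3.139, 0.002, 1.346]
force: [0.5, -0.4, -0.1]
opening: 0.0108
gripper_force: 40.4
```

servo_tool([
  {"x": 0.0, "y": 0.0, "z": 0.2, "wx": 0.0, "wy": 0.0, "wz": 0.0},
  {"x": 0.0, "y": 0.0, "z": 0.35, "wx": 0.0, "wy": 0.0, "wz": 0.0},
  {"x": 0.0, "y": 0.0, "z": 0.45, "wx": 0.0, "wy": 0.0, "wz": 0.0},
  {"x": 0.0, "y": 0.0, "z": 0.5, "wx": 0.0, "wy": 0.0, "wz": 0.0},
  {"x": 0.0, "y": 0.0, "z": 0.5, "wx": 0.0, "wy": 0.0, "wz": 0.0},
])

```text
t: 7.95
position: [0.5048, 0.1896, 0.2222]
ee_rot: [-3.141, 0.0, 1.346]
force: [0.0, 0.3, -0.5]
opening: 0.0109
gripper_force: 40.4
```

```bash
python3 -c "
from h import *
inc(.505,.19,.204,1.344)"
```

```text
t 7.95 pos [0.5048 0.1896 0.2222] rpy [-3.1410e+00  4.0000e-04  1.3463e+00] F [ 0.   0.3 -0.5] op 0.0109 gf 40.4
inc xyz [0.0028 0.0008 0.121 ] w [-0.0001  0.0001  0.0004]
```

servo_tool([
  {"x": 0.0, "y": 0.0, "z": 0.05, "wx": 0.0, "wy": 0.0, "wz": 0.0},
  {"x": 0.0, "y": 0.0, "z": 0.09, "wx": 0.0, "wy": 0.0, "wz": 0.0},
  {"x": 0.0, "y": 0.0, "z": 0.12, "wx": 0.0, "wy": 0.0, "wz": 0.0},
  {"x": 0.0, "y": 0.0, "z": 0.12, "wx": 0.0, "wy": 0.0, "wz": 0.0},
])

```text
t: 8.45
position: [0.5047, 0.1896, 0.2039]
ee_rot: [-3.141, 0.0, 1.346]
force: [-0.9, -0.1, -0.6]
opening: 0.0113
gripper_force: 40.4
```

servo_tool([
  {"x": 0.0, "y": 0.0, "z": 0.01, "wx": 0.0, "wy": 0.0, "wz": 0.0},
  {"x": 0.0, "y": 0.0, "z": 0.01, "wx": 0.0, "wy": 0.0, "wz": 0.0},
])

```text
t: 8.7
position: [0.5049, 0.1897, 0.203]
ee_rot: [3.141, -0.0, 1.346]
force: [-0.3, 1.2, -0.8]
opening: 0.0107
gripper_force: 40.4
```

servo_tool([
  {"x": 0.0, "y": 0.0, "z": 0.01, "wx": 0.0, "wy": 0.0, "wz": 0.0},
  {"x": 0.0, "y": 0.0, "z": 0.014, "wx": 0.0, "wy": 0.0, "wz": 0.0},
  {"x": 0.0, "y": 0.0, "z": 0.014, "wx": 0.0, "wy": 0.0, "wz": 0.0},
])

```text
t: 9.07
position: [0.5051, 0.1897, 0.2017]
ee_rot: [3.141, -0.0, 1.346]
force: [-3.3, -1.5, 7.0]
opening: 0.0111
gripper_force: 41.4
```

Contact is at 7 N, so I'll release and rise.

servo_tool([
  {"x": 0.0, "y": 0.0, "z": 0.0, "wx": 0.0, "wy": 0.0, "wz": 0.0},
  {"x": 0.0, "y": 0.0, "z": 0.0, "wx": 0.0, "wy": 0.0, "wz": 0.0},
  {"x": 0.0, "y": 0.0, "z": 0.0, "wx": 0.0, "wy": 0.0, "wz": 0.0},
  {"x": 0.0, "y": 0.0, "z": 0.0, "wx": 0.0, "wy": 0.0, "wz": 0.0},
], jaw=0.6)

```text
t: 9.57
position: [0.5049, 0.1897, 0.2007]
ee_rot: [-3.141, 0.0, 1.346]
force: [-0.3, 0.3, -0.4]
opening: 0.0513
gripper_force: 0.0
```

servo_tool([
  {"x": 0.0, "y": 0.0, "z": -0.1, "wx": 0.0, "wy": 0.0, "wz": 0.0},
  {"x": 0.0, "y": 0.0, "z": -0.3, "wx": 0.0, "wy": 0.0, "wz": 0.0},
  {"x": 0.0, "y": 0.0, "z": -0.6, "wx": 0.0, "wy": 0.0, "wz": 0.0},
  {"x": 0.0, "y": 0.0, "z": -0.99, "wx": 0.0, "wy": 0.0, "wz": 0.0},
  {"x": 0.0, "y": 0.0, "z": -0.99, "wx": 0.0, "wy": 0.0, "wz": 0.0},
])

```text
t: 10.2
position: [0.5068, 0.1902, 0.3571]
ee_rot: [3.131, -0.006, 1.346]
force: [0.3, 0.2, -0.2]
opening: 0.0515
gripper_force: 0.0
```

```bash
python3 -c "
from h import *
inc(.437,.093,.38,-.007)
import cv2
cv2.imwrite('pics/s3.png',cv2.resize(robot.capture('scene')[120:280,200:440,::-1],None,fx=3,fy=3,interpolation=2))"
```

```text
t 10.2 pos [0.5068 0.1902 0.3571] rpy [ 3.1309 -0.0057  1.3465] F [ 0.3  0.2 -0.2] op 0.0515 gf 0.0
inc xyz [-0.7343 -0.3077 -0.16  ] w [ 0.0008 -0.0019  0.2154]
```

View pics/s3.png

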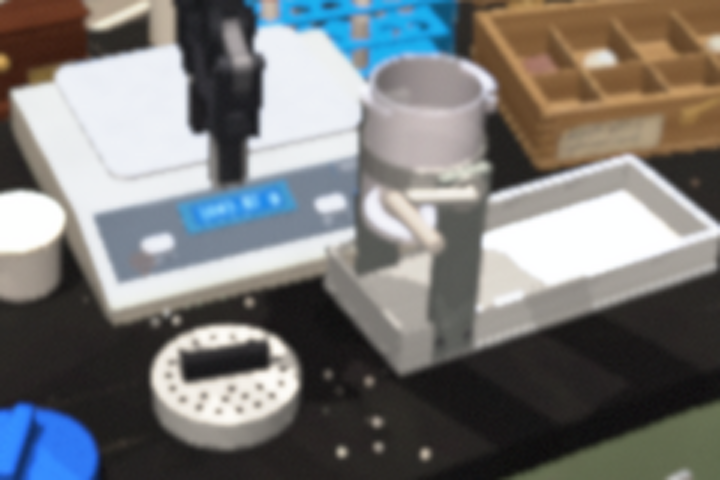

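The cap sits flat and right side up at (225,385), and the crank is unchanged at (415,220). I'll go over the crank.

servo_tool([
  {"x": -0.1, "y": -0.04, "z": -0.16, "wx": 0.0, "wy": 0.0, "wz": 0.028},
  {"x": -0.2, "y": -0.08, "z": -0.16, "wx": 0.0, "wy": 0.0, "wz": 0.056},
  {"x": -0.3, "y": -0.12, "z": -0.16, "wx": 0.0, "wy": 0.0, "wz": 0.084},
  {"x": -0.4, "y": -0.16, "z": -0.16, "wx": 0.0, "wy": 0.0, "wz": 0.112},
  {"x": -0.5, "y": -0.2, "z": -0.16, "wx": 0.0, "wy": 0.0, "wz": 0.14},
  {"x": -0.6, "y": -0.25, "z": -0.16, "wx": 0.0, "wy": 0.0, "wz": 0.168},
  {"x": -0.734, "y": -0.308, "z": -0.16, "wx": 0.0, "wy": 0.0, "wz": 0.196},
  {"x": -0.734, "y": -0.308, "z": -0.16, "wx": 0.0, "wy": 0.0, "wz": 0.2155},
])

```text
t: 11.25
position: [0.4344, 0.0917, 0.3724]
ee_rot: [3.141, 0.002, -0.014]
force: [-0.3, 0.4, 0.3]
opening: 0.0513
gripper_force: 0.0
```

servo_tool([
  {"x": 0.0, "y": 0.0, "z": 0.0, "wx": 0.0, "wy": 0.0, "wz": 0.0},
  {"x": 0.0, "y": 0.0, "z": 0.0, "wx": 0.0, "wy": 0.0, "wz": 0.0},
])

```text
t: 11.5
position: [0.4352, 0.0927, 0.3729]
ee_rot: [3.142, 0.001, -0.005]
force: [0.5, 0.8, 0.1]
opening: 0.0513
gripper_force: 0.0
```

```bash
python3 -c "
from h import *
inc(.436,.0928,.306,-.007)"
```

```text
t 11.5 pos [0.4352 0.0927 0.3729] rpy [ 3.1415e+00  9.0000e-04 -4.7000e-03] F [0.5 0.8 0.1] op 0.0513 gf 0.0
inc xyz [ 0.0054 -0.0008  0.4461] w [0.     0.0001 0.0004]
```

servo_tool([
  {"x": 0.0, "y": 0.0, "z": 0.2, "wx": 0.0, "wy": 0.0, "wz": 0.0},
  {"x": 0.0, "y": 0.0, "z": 0.35, "wx": 0.0, "wy": 0.0, "wz": 0.0},
  {"x": 0.0, "y": 0.0, "z": 0.44, "wx": 0.0, "wy": 0.0, "wz": 0.0},
  {"x": 0.0, "y": 0.0, "z": 0.44, "wx": 0.0, "wy": 0.0, "wz": 0.0},
  {"x": 0.0, "y": 0.0, "z": 0.44, "wx": 0.0, "wy": 0.0, "wz": 0.0},
])

```text
t: 12.12
position: [0.4358, 0.0927, 0.3083]
ee_rot: [-3.141, -0.001, -0.007]
force: [-0.5, -0.2, 0.0]
opening: 0.0511
gripper_force: 0.0
```

servo_tool([
  {"x": 0.0, "y": 0.0, "z": 0.0, "wx": 0.0, "wy": 0.0, "wz": 0.0},
  {"x": 0.0, "y": 0.0, "z": 0.0, "wx": 0.0, "wy": 0.0, "wz": 0.0},
  {"x": 0.0, "y": 0.0, "z": 0.0, "wx": 0.0, "wy": 0.0, "wz": 0.0},
  {"x": 0.0, "y": 0.0, "z": 0.0, "wx": 0.0, "wy": 0.0, "wz": 0.0},
  {"x": 0.0, "y": 0.0, "z": 0.0, "wx": 0.0, "wy": 0.0, "wz": 0.0},
  {"x": 0.0, "y": 0.0, "z": 0.0, "wx": 0.0, "wy": 0.0, "wz": 0.0},
], jaw=0.0, squeeze=25)

```text
t: 12.88
position: [0.4356, 0.0936, 0.3081]
ee_rot: [-3.139, -0.001, -0.007]
force: [-0.6, 7.7, 2.8]
opening: 0.0108
gripper_force: 25.5
```

```bash
python3 -c "
from h import *
inc(.436,.0928,.306,-.007)
# arc: shifts in tool units (y tool=-world y, z tool=-world z), relative to crank start angle
a0=np.arctan2(15,58)
for d in range(8,160,8):
    a=a0+np.radians(min(d,152)); print(min(d,152),round((58-60*np.cos(a))/150,3),round(-(60*np.sin(a)-15)/150,3))
"
```

```text
t 12.88 pos [0.4356 0.0936 0.3081] rpy [-3.1389e+00 -1.4000e-03 -7.2000e-03] F [-0.6  7.7  2.8] op 0.0108 gf 25.5
inc xyz [0.0028 0.0051 0.0142] w [-0.0004 -0.0002 -0.    ]
8 0.017 -0.053
16 0.042 -0.103
24 0.074 -0.149
32 0.111 -0.19
40 0.154 -0.226
48 0.202 -0.255
56 0.253 -0.277
64 0.307 -0.292
72 0.362 -0.299
80 0.418 -0.299
88 0.473 -0.291
96 0.527 -0.275
104 0.578 -0.252
112 0.625 -0.222
120 0.667 -0.185
128 0.704 -0.144
136 0.735 -0.097
144 0.759 -0.047
152 0.776 0.007
```

servo_tool([
  {"x": 0.0, "y": 0.015, "z": -0.053, "wx": 0.0, "wy": 0.0, "wz": 0.0},
  {"x": 0.0, "y": 0.038, "z": -0.103, "wx": 0.0, "wy": 0.0, "wz": 0.0},
  {"x": 0.0, "y": 0.07, "z": -0.149, "wx": 0.0, "wy": 0.0, "wz": 0.0},
  {"x": 0.0, "y": 0.108, "z": -0.19, "wx": 0.0, "wy": 0.0, "wz": 0.0},
  {"x": 0.0, "y": 0.15, "z": -0.226, "wx": 0.0, "wy": 0.0, "wz": 0.0},
  {"x": 0.0, "y": 0.2, "z": -0.255, "wx": 0.0, "wy": 0.0, "wz": 0.0},
  {"x": 0.0, "y": 0.25, "z": -0.277, "wx": 0.0, "wy": 0.0, "wz": 0.0},
  {"x": 0.0, "y": 0.305, "z": -0.292, "wx": 0.0, "wy": 0.0, "wz": 0.0},
])

```text
t: 13.88
position: [0.4354, 0.0479, 0.3531]
ee_rot: [-3.138, -0.003, -0.007]
force: [-0.5, 6.9, 4.9]
opening: 0.0109
gripper_force: 24.6
```

servo_tool([
  {"x": 0.0, "y": 0.057, "z": -0.007, "wx": 0.0, "wy": 0.0, "wz": 0.0},
  {"x": 0.0, "y": 0.113, "z": -0.007, "wx": 0.0, "wy": 0.0, "wz": 0.0},
  {"x": 0.0, "y": 0.168, "z": 0.001, "wx": 0.0, "wy": 0.0, "wz": 0.0},
  {"x": 0.0, "y": 0.222, "z": 0.017, "wx": 0.0, "wy": 0.0, "wz": 0.0},
  {"x": 0.0, "y": 0.273, "z": 0.04, "wx": 0.0, "wy": 0.0, "wz": 0.0},
  {"x": 0.0, "y": 0.32, "z": 0.07, "wx": 0.0, "wy": 0.0, "wz": 0.0},
  {"x": 0.0, "y": 0.362, "z": 0.107, "wx": 0.0, "wy": 0.0, "wz": 0.0},
  {"x": 0.0, "y": 0.399, "z": 0.148, "wx": 0.0, "wy": 0.0, "wz": 0.0},
])

```text
t: 14.88
position: [0.4348, -0.013, 0.329]
ee_rot: [-3.141, -0.001, -0.008]
force: [2.5, 6.0, 3.4]
opening: 0.011
gripper_force: 24.9
```

servo_tool([
  {"x": 0.0, "y": 0.017, "z": 0.023, "wx": 0.0, "wy": 0.0, "wz": 0.0},
  {"x": 0.0, "y": 0.031, "z": 0.047, "wx": 0.0, "wy": 0.0, "wz": 0.0},
  {"x": 0.0, "y": 0.044, "z": 0.072, "wx": 0.0, "wy": 0.0, "wz": 0.0},
  {"x": 0.0, "y": 0.055, "z": 0.097, "wx": 0.0, "wy": 0.0, "wz": 0.0},
  {"x": 0.0, "y": 0.063, "z": 0.122, "wx": 0.0, "wy": 0.0, "wz": 0.0},
  {"x": 0.0, "y": 0.068, "z": 0.138, "wx": 0.0, "wy": 0.0, "wz": 0.0},
  {"x": 0.0, "y": 0.068, "z": 0.138, "wx": 0.0, "wy": 0.0, "wz": 0.0},
  {"x": 0.0, "y": 0.068, "z": 0.138, "wx": 0.0, "wy": 0.0, "wz": 0.0},
])

```text
t: 15.88
position: [0.435, -0.0225, 0.3105]
ee_rot: [-3.14, -0.002, -0.007]
force: [-5.7, 10.6, 21.9]
opening: 0.0108
gripper_force: 26.3
```

```bash
python3 -c "
from h import *
inc(.436,-.024,.304,-.007)
import cv2
a=robot.capture('scene')[110:260,300:460,::-1];b=robot.capture('top')[120:270,300:480,::-1]
cv2.imwrite('pics/s4.png',cv2.resize(np.hstack([a,b]),None,fx=2.3,fy=2.3,interpolation=2))"
```

```text
t 15.88 pos [ 0.435  -0.0225  0.3105] rpy [-3.1397e+00 -2.0000e-03 -7.2000e-03] F [-5.7 10.6 21.9] op 0.0108 gf 26.3
inc xyz [0.0069 0.0099 0.0431] w [-0.0003 -0.0003 -0.    ]
```

View pics/s4.png

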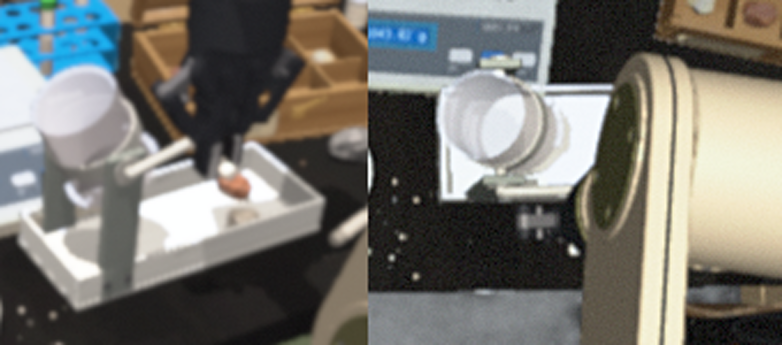

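The jar is tipped to its stop. The red rock (232,185) and the grey rock (243,215) both lie in the tray. I'll release and withdraw.

servo_tool([
  {"x": 0.0, "y": 0.0, "z": -0.02, "wx": 0.0, "wy": 0.0, "wz": 0.0},
  {"x": 0.0, "y": 0.0, "z": -0.02, "wx": 0.0, "wy": 0.0, "wz": 0.0},
  {"x": 0.0, "y": 0.0, "z": -0.02, "wx": 0.0, "wy": 0.0, "wz": 0.0},
  {"x": 0.0, "y": 0.0, "z": -0.02, "wx": 0.0, "wy": 0.0, "wz": 0.0},
  {"x": 0.0, "y": 0.0, "z": -0.02, "wx": 0.0, "wy": 0.0, "wz": 0.0},
], jaw=0.5)

```text
t: 16.6
position: [0.4344, -0.0233, 0.311]
ee_rot: [3.142, 0.0, -0.008]
force: [0.5, 0.5, -0.5]
opening: 0.0429
gripper_force: 0.0
```

servo_tool([
  {"x": 0.0, "y": 0.0, "z": -0.2, "wx": 0.0, "wy": 0.0, "wz": 0.0},
  {"x": 0.0, "y": 0.0, "z": -0.5, "wx": 0.0, "wy": 0.0, "wz": 0.0},
  {"x": -0.1, "y": 0.0, "z": -0.9, "wx": 0.0, "wy": 0.0, "wz": 0.0},
  {"x": -0.3, "y": -0.5, "z": -0.95, "wx": 0.0, "wy": 0.0, "wz": 0.0},
  {"x": -0.3, "y": -0.95, "z": -0.95, "wx": 0.0, "wy": 0.0, "wz": 0.0},
  {"x": -0.3, "y": -0.95, "z": -0.95, "wx": 0.0, "wy": 0.0, "wz": 0.0},
  {"x": -0.3, "y": -0.95, "z": -0.95, "wx": 0.0, "wy": 0.0, "wz": 0.0},
])

```text
t: 17.48
position: [0.3902, 0.1209, 0.4538]
ee_rot: [-3.142, -0.0, -0.004]
force: [0.4, 0.5, 0.8]
opening: 0.0425
gripper_force: 0.0
```

```bash
python3 -c "
from h import *
inc(.436,-.024,.304,-.007)
import cv2
a=robot.capture('scene')[110:280,220:460,::-1]
cv2.imwrite('pics/s5.png',cv2.resize(a,None,fx=3,fy=3,interpolation=2))"
```

```text
t 17.48 pos [0.3902 0.1209 0.4538] rpy [-3.1415e+00 -1.0000e-04 -4.3000e-03] F [0.4 0.5 0.8] op 0.0425 gf 0.0
inc xyz [0.3091 0.965  0.9985] w [-0.     -0.      0.0004]
```

View pics/s5.png

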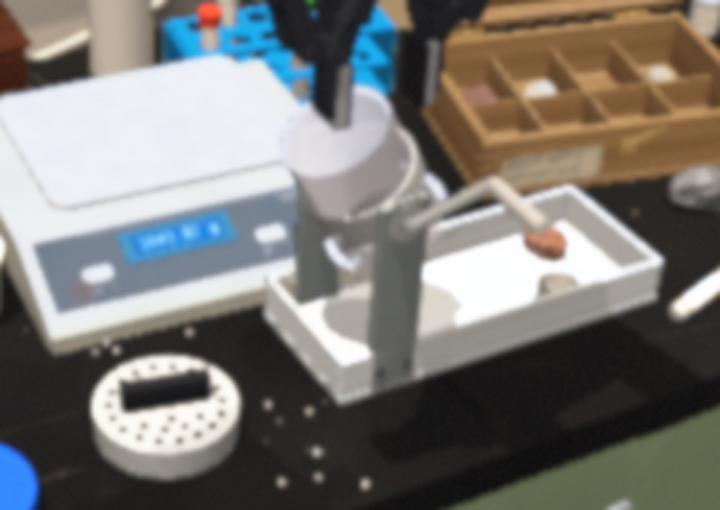

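The final view shows the red rock (545,240) and the grey rock (557,285) in the tray. The cap lies flat at (165,415) and the arm is clear.

```bash
python3 -c "
from workcell import robot
print(robot.hand_in())"
```

```text
the job is handed in; nothing more can be done
None
```

I unscrewed the cap and set it flat, right side up, beside the stand, then tipped the jar so both rocks fell into the tray; the job was handed in at about 17.5 s, and no verdict was returned.

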